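# Lock the mill jar and start the run

### The arm

A 6-joint arm with a two-finger parallel gripper is mounted at the origin on a cart in front of the work surface, level with it; the furniture and walls round the work are solid. World frame = base frame: x ahead of the robot, y to its left, z up, the work surface at z = 0. Lengths are in m, angles in degrees, forces in N, time in s.
With the tool pointing down it reaches from about 0.25 to 0.725 m from the base axis. Payload 9.7 kg.
Tool frame: the origin (TCP) lies on the centre line of the jaws, within the pads' length; the fingertips stand bot.nose_length ahead of it and the grasp point (between the pads) lies 11 mm behind it (bot.nose_length is the distance from the TCP to the fingertips, in m); z points along the fingers, y is the line along which they close (so a half turn about z gives the same grasp; the last joint's range is limited). The gripper opens to 85 mm and grips with 20 to 120 N. Pads are 22 mm wide; open, the fingers measure 114 mm over their backs; the gripper's body (76 mm by 85 mm) begins 54 mm behind the grasp point. The pads swing forward as they close: fully open they stand 13 mm farther back than shut.
Start: joints at [67.494, 4.979, 10.078, 95.1, 0, 90], TCP at [0.211, 0.508, 0.239] pointing down, gripper open.
Joint ranges: [-179.16, 179.16], [-48.56, 103.87], [-65.8, 70.77], [-126.05, 130.52], [-82.76, 87.17], [-180, 180]. Speed limits (degrees/s): [127.2, 127.2, 147.25, 180, 180, 180].

### API

Orientations are given as [roll, pitch, yaw] about the fixed x, y, z axes, in that order (R = Rz(yaw) Ry(pitch) Rx(roll)).
In Python, from workcell import bot gives the robot as it stands. The module is installed in compiled form; this text tells all that it offers.
- The arm moves only by the shell command python3 -m inch 'ROWS' [OPENING] [FORCE]. ROWS is JSON, a list of rows, each a list of 4 numbers: the shift along the world's x, y, z in cm, then the turn about the world's z in degrees. A call has exactly 8 rows; each row is the pose to reach, as a shift and turn from the pose commanded when the call began; what a row does not reach only later rows make up. A row lasts 1/8 s, in which the tool goes at most 62.5 mm and 10.7 degrees, less where a joint would pass 70% of its speed; a pose out of reach is approached as far as the arm can. A call with a gripper value outside its range is refused whole. OPENING is the finger opening in cm, from 0 to 8.54, set as the call begins (- or left out, the last holds). The fingers move at their own pace and stop on an object; FORCE is the grip in N (left out, the last holds). Time passes only in rows, so rows that repeat a pose let the fingers close, or fill a call up. It gives the time, the measured TCP pose, the force, the opening and the grip force at its end, in the units of the state.
- bot.get_obs(): the state, without advancing time (a new reading comes with each control period).
- bot.camera(name): name is "side" or "top" or "wrist"; returns a dict with "img" (400x640x3 uint8, red, green, blue), "fovy" (degrees; the focal length in pixels is half the picture's height over the tangent of half this angle, whatever the lens; pixels are square), "cx", "cy" (the principal point, pixels), "R" (3x3) and "t" (3): a world point X has camera coordinates R X + t; the wrist camera has in their place "mount" (4x4, takes a point from camera to tool coordinates, whose origin is the TCP and whose axes are the flange's). Camera axes: x right, y down, z forward; pixel columns grow to the right and rows downward; lengths in m; the calibration is good to about 2 mm. A picture is of the moment at which its call begins: read the wrist's pose just before it. There is no depth.
- bot.job_done(): hands the job in; it is judged then, once.
Trained networks look in a picture, given as the dict that the camera call returned (one of the last four; its "shot" number tells which), for a name from the list of things; names that differ only in an ending like _2 or _b are one class to them, and where a whole thing is asked for, a point or a joint stands for the part that bears it (a point fixed in the world has none). Each returns a list of dicts, best first, with "score" (0 to 1); they miss things now and then, are a little off and sometimes report something else, mostly with a low value. They report only what shows in the picture. A call takes as long as a camera call. They do not tell look-alikes from the thing itself.
- bot.find_in(thing, picture): "point" ([column, row] in pixels, amid what is visible of it).
- bot.landmark_of(thing, picture): "point" ([column, row] in pixels: a listed point, or the origin of a listed thing).
The state is a dict: "time": time; "q": joint angles; "qd": joint speeds; "joint_efforts": joint torques, N m; "ee_pos": TCP position; "tcp_rot": TCP orientation; "wrist_force": force on the tool from outside, world axes, zero at the start; "torque": the same for the moment, N m; "opening": finger opening in m; "grasp_force": force on a finger pad.
Only numpy, scipy, OpenCV 4.12 (cv2) and the standard library are available. Lean on these libraries where they do the work, as an engineer would, in place of code of your own. Each camera call takes 0.05 s, during which the arm holds its last target. There are 200 camera calls.

### The job

Use the orange-handled pin spanner, with both of its prongs in the holes of the mill's lock ring, to turn the ring clockwise (seen from above) to its stop, then put the spanner back upright in its blue stand. After that start the run on the control unit: press the blue key, then the yellow, then the green, each one fully down and fully up again before the next. Press no key before the ring is tight, never press the red key, don't turn the ring with the gripper itself, and leave everything else on the table where it is.

Things in the scene. Friction and masses are not known exactly. Their poses are not given: they have to be found in the camera images.
- mill: bench bead mill, fixed: white square housing 140 x 140 mm, 56 mm high, with a round aluminium lock ring on its top. Origin at the centre of its underside, z up. A small white tab stands beside the ring at the mill's -x side.
- ring_top (a point): centre of the lock ring's top face, on its turning axis (78 mm above the table). x and y turn with the ring. The ring is 92 mm across and 22 mm high; its two round pin holes, 13 mm across and 16 mm deep, lie 31 mm either side of this point along the ring's x axis. A steel jar lid, fixed and just above the ring's face (2 mm), fills the middle 34 mm. A red mark on the ring's face points at the white tab when the ring is at its stop.
- lock_ring (a joint): turn of the lock ring, rad: grows clockwise seen from above; starts between 0 and 0.35, stop (tight) at 1.2. It stays where it is left; about 0.12 N m turns it. The ring's x axis stands at mill yaw + 0.6 - this value
- spanner: loose pin spanner, 0.15 kg. Origin at the centre of the underside of its steel cross bar (84 mm along x, 18 mm along y, 12 mm high). Two steel prongs, 8 mm thick with round tips, reach 22 mm down from the bar, 31 mm either side of the origin along x. An orange upright handle plate, 60 mm along x, 16 mm thick along y, stands on the bar from 12 to 60 mm above the origin. Half a turn about z makes no difference.
- spanner_grip (a point): middle of the spanner's handle plate, 36 mm above the spanner's origin: grip here from above, across the 16 mm thickness (y)
- spanner_tips (a point): midway between the tips of the spanner's two prongs, 22 mm below the spanner's origin; axes as the spanner's
- stand: fixed blue block, 110 mm along x, 50 mm along y, 34 mm high, with two square sockets (19 mm wide, through to the table) 31 mm either side of its centre along x. The spanner stands with a prong in each and its cross bar resting on the block's top: the spanner's origin is then 34 mm above the stand's origin (centre of underside) and their x axes are parallel, either way round.
- control_unit: fixed grey box 150 mm along x, 130 mm along y, 41 mm high, with four round coloured keys in a square, 52 mm apart, and a green blank display strip at its +x side. Which colour is at which corner varies. Origin at the centre of its underside.
- key_blue_top (a point): centre of the blue key's top face (round cap, 30 mm across, level, 65 mm above the table and 12 mm above its 46 mm wide grey collar; pressed straight down)
- key_yellow_top (a point): centre of the yellow key's top face (round cap, 30 mm across, level, 65 mm above the table and 12 mm above its 46 mm wide grey collar; pressed straight down)
- key_green_top (a point): centre of the green key's top face (round cap, 30 mm across, level, 65 mm above the table and 12 mm above its 46 mm wide grey collar; pressed straight down)
- key_red_top (a point): centre of the red key's top face (round cap, 30 mm across, level, 65 mm above the table and 12 mm above its 46 mm wide grey collar; pressed straight down)
- key_blue (a joint): the blue spring key of the control unit: 0 up, 0.008 m fully pressed, springs back up (about 4.5 N holds it fully down)
- key_yellow (a joint): the yellow spring key of the control unit: 0 up, 0.008 m fully pressed, springs back up (about 4.5 N holds it fully down)
- key_green (a joint): the green spring key of the control unit: 0 up, 0.008 m fully pressed, springs back up (about 4.5 N holds it fully down)
- key_red (a joint): the red spring key of the control unit: 0 up, 0.008 m fully pressed, springs back up (about 4.5 N holds it fully down)
- tip_box: bystander: blue pipette tip box, 88 x 62 x 52 mm (yellow tips)
- oil_vial_1: bystander: small vial with white cap, 28 mm across, 57 mm high
- bench_timer: bystander: white bench timer, 42 x 66 x 50 mm
- note_pad: bystander: note pad, 108 x 70 x 10 mm
- marker_1: bystander: marker pen, 131 mm long
There are look-alikes about, which are no part of the job. Of the things shaped like the stand, the blue one is meant.

How it is judged (in metres and radians):
On the way, in this order (a step that is already met when the one before it is completed fails the run):
1. both prongs of the spanner are in the ring's holes before the ring is turned (z of spanner_tips in the frame of ring_top below -0.008 m and horizontal distance between spanner_tips and ring_top below 0.007 m and angle between the x axis of spanner_tips and the x axis of ring_top, either way round below 0.25 rad and value of joint lock_ring below 0.5 rad), for 0.1 s.
2. the ring is turned to its stop with the spanner engaged (z of spanner_tips in the frame of ring_top below -0.008 m and horizontal distance between spanner_tips and ring_top below 0.007 m and angle between the x axis of spanner_tips and the x axis of ring_top, either way round below 0.25 rad and value of joint lock_ring above 1.1 rad), for 0.1 s.
3. the spanner stands in its stand again, released (z of spanner in the frame of stand between 0.03 and 0.038 m and horizontal distance between spanner and stand below 0.012 m and angle between spanner's own z axis and vertical below 0.12 rad and contact force between the fingers and spanner below 0.1 N and linear speed of spanner below 0.03 m/s), for 0.2 s.
4. the blue key alone is pressed down (over 5 mm) (value of joint key_blue above 0.005 m and value of joint each of key_yellow, key_green, key_red below 0.002 m), for 0.06 s.
5. all keys are up again (value of joint each of key_blue, key_yellow, key_green, key_red below 0.0015 m), for 0.05 s.
6. the yellow key alone is pressed down (over 5 mm) (value of joint key_yellow above 0.005 m and value of joint each of key_blue, key_green, key_red below 0.002 m), for 0.06 s.
7. all keys are up again (all of step 5), for 0.05 s.
8. the green key alone is pressed down (over 5 mm) (value of joint key_green above 0.005 m and value of joint each of key_blue, key_yellow, key_red below 0.002 m), for 0.06 s.
9. all keys are up again (all of step 7), for 0.05 s.
At the end, for the whole second after the job is handed in: the ring is within 0.1 rad of its stop, the spanner stands upright (within 0.12 rad) and still in its stand, its bar resting on the block within 12 mm of the middle, and all four keys are up (within 1.5 mm) (all of step 3 and all of step 9 and value of joint lock_ring above 1.1 rad); the robot touches nothing.
It fails at once if a key is pressed (over 3 mm) while the ring is not tight (value of joint lock_ring below 1.05 rad and value of joint any of key_blue, key_yellow, key_green above 0.003 m).
It fails at once if the red key is pressed (over 3 mm) (value of joint key_red above 0.003 m).
It fails at once if two keys are down together (both over 3 mm) (value of joint each of key_blue, key_yellow above 0.003 m or value of joint each of key_blue, key_green above 0.003 m or value of joint each of key_yellow, key_green above 0.003 m).
It fails at once if the arm or gripper itself pushes on the lock ring (over 3 N) (contact force between any of the fingers, the arm and lock_ring above 3 N).
It fails at once if a bystander is moved by more than 30 mm (distance of any of tip_box, oil_vial_1, bench_timer, note_pad, marker_1 from where it was at the start of the episode above 0.03 m).
It also fails if it takes over 64 s, if anything falls off the work surface, if the arm or the gripper's body presses on something with over 40 N, if the wrist force passes 120 N, or if a joint passes its speed limit or range.

## Working session

There is one attempt and no reset: what is moved stays moved. The work goes in short steps, Python scripts to look and compute and a shell command to move; the robot and the scene stay as the last step left them, time stands still between calls to the robot, and variables do not carry over. Pictures are saved under pics/ and viewed, at most 12 in all, crops included, and the job is handed in when it is done.

```bash
mkdir -p pics
cat > h.py <<'E'
import numpy as np, cv2
from workcell import bot
from scipy.spatial.transform import Rotation as Ro
def cam(n):
    o=bot.get_obs(); c=bot.camera(n); f=200/np.tan(np.radians(c['fovy'])/2)
    if n=='wrist':
        T=np.eye(4); T[:3,:3]=Ro.from_euler('xyz',o['tcp_rot'],degrees=True).as_matrix(); T[:3,3]=o['ee_pos']
        M=T@np.array(c['mount']); c['Rw']=M[:3,:3]; c['o']=M[:3,3]
    else:
        R=np.array(c['R']); c['Rw']=R.T; c['o']=-R.T@np.array(c['t'])
    c['f']=f; return c
def ray(c,p,z):
    d=c['Rw']@np.array([(p[0]-c['cx'])/c['f'],(p[1]-c['cy'])/c['f'],1.]); return c['o']+d*(z-c['o'][2])/d[2]
def proj(c,X):
    v=c['Rw'].T@(np.array(X)-c['o']); return np.array([c['cx']+c['f']*v[0]/v[2],c['cy']+c['f']*v[1]/v[2]])
def save(c,n): cv2.imwrite('pics/'+n,c['img'][:,:,::-1])
E
python3 - <<'E'
from h import *
o=bot.get_obs(); print({k:np.round(v,3) for k,v in o.items()}, bot.nose_length)
Z=dict(ring_top=.078,spanner=.034,spanner_grip=.07,spanner_tips=.012,stand=0,mill=0,control_unit=0,key_blue_top=.065,key_yellow_top=.065,key_green_top=.065,key_red_top=.065)
for n in('top','side'):
    c=cam(n); save(c,n+'.png'); print(n,c['o'],c['fovy'])
    for k,z in Z.items():
        for d in bot.landmark_of(k,c)[:3]: print(k,np.round(d['point']),round(d['score'],2),np.round(ray(c,d['point'],z),3))
E
```

```text
{'time': np.float64(0.0), 'q': array([ 6.7494e+01,  5.0110e+00,  1.0035e+01,  9.5100e+01, -2.0000e-03,
        9.0001e+01]), 'qd': array([ 0.013, -0.023, -0.011, -0.029, -0.016, -0.053]), 'joint_efforts': array([-4.0000e-03, -5.2039e+01,  4.6480e+01,  1.7000e-02, -0.0000e+00,
       -0.0000e+00]), 'ee_pos': array([0.21 , 0.508, 0.239]), 'tcp_rot': array([-1.79925e+02,  2.00000e-03,  1.57493e+02]), 'wrist_force': array([ 0.137, -0.087, -0.542]), 'torque': array([ 0.039,  0.066, -0.012]), 'grasp_force': np.float64(0.0), 'opening': np.float64(0.086)} 0.008
top [0.33282811 0.00324074 1.44651476] 44.96372956758367
ring_top [343. 244.] 0.64 [ 0.449 -0.075  0.078]
spanner [325. 179.] 0.75 [ 0.649 -0.027  0.034]
spanner_grip [322. 179.] 0.81 [ 0.64  -0.017  0.07 ]
spanner_tips [322. 181.] 0.57 [ 0.645 -0.018  0.012]
stand [323. 185.] 0.91 [ 0.638 -0.02   0.   ]
mill [340. 241.] 0.93 [ 0.464 -0.072  0.   ]
control_unit [418. 245.] 0.66 [ 0.452 -0.305  0.   ]
control_unit [414. 237.] 0.16 [ 0.477 -0.294  0.   ]
key_blue_top [414. 254.] 0.53 [ 0.42  -0.279  0.065]
key_yellow_top [431. 242.] 0.6
[... 305 characters left out ...]
 234.] 0.68 [ 0.647 -0.017  0.034]
spanner_grip [306. 224.] 0.67 [ 0.638 -0.019  0.07 ]
spanner_tips [308. 237.] 0.59 [ 0.645 -0.017  0.012]
spanner_tips [278. 178.] 0.29 [ 0.451 -0.07   0.012]
stand [304. 239.] 0.57 [ 0.644 -0.028  0.   ]
stand [235. 246.] 0.56 [ 0.633 -0.204  0.   ]
mill [278. 180.] 0.88 [ 0.451 -0.069  0.   ]
control_unit [192. 193.] 0.79 [ 0.45  -0.308  0.   ]
control_unit [197. 172.] 0.63 [ 0.383 -0.292  0.   ]
key_blue_top [199. 169.] 0.39 [ 0.421 -0.272  0.065]
key_yellow_top [179. 186.] 0.4 [ 0.465 -0.327  0.065]
key_green_top [180. 169.] 0.64 [ 0.413 -0.323  0.065]
key_green_top [413. 152.] 0.16 [0.468 0.309 0.065]
key_red_top [198. 182.] 0.49 [ 0.463 -0.278  0.065]
```

Run:
```python
import cv2
a=cv2.imread('pics/top.png')[130:310,250:490]; b=cv2.imread('pics/side.png')[120:280,100:460]
cv2.imwrite('pics/topc.png',cv2.resize(a,None,fx=3.2,fy=3.2,interpolation=3)); cv2.imwrite('pics/sidec.png',cv2.resize(b,None,fx=2.2,fy=2.2,interpolation=3))
```

```text
(no output)
```

View pics/topc.png

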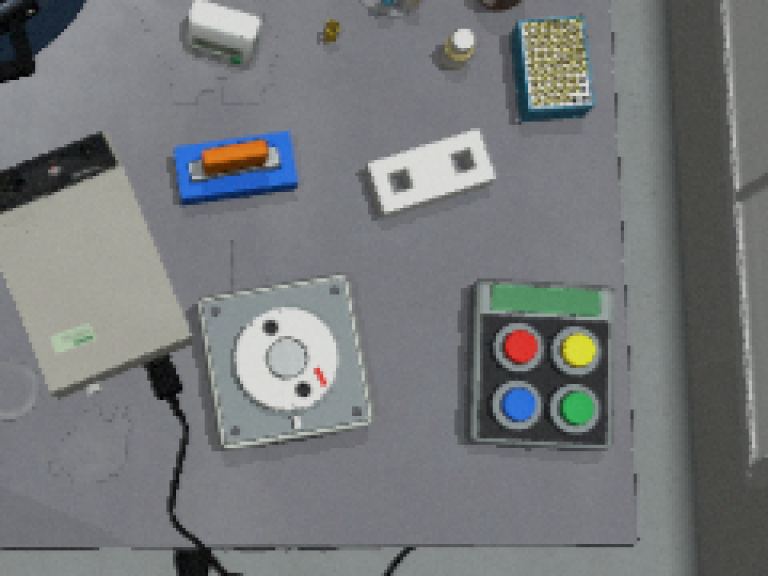

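View pics/side.png

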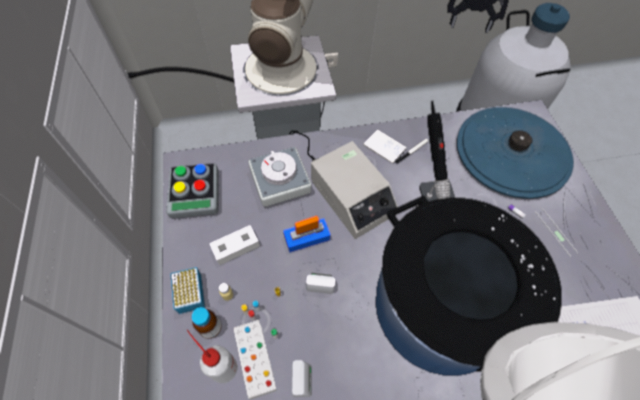

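The top crop (scale 3.2, offset 250,130) shows the orange spanner in the blue stand at about px (323,180). The similar objects are the white two-hole block at px (384,184), which is the wrong colour, and there is no second spanner. The mill ring is at px (340,242), with holes at (335,232) and (345,252) and the tab at (342,262). Keys: red (412,238), yellow (431,239), blue (412,256), green (430,257). The side view shows a tall pot at large +y, so I'll lift first.

```bash
python3 -m inch '[[0,0,6,0],[0,0,12,0],[2,-5,13,-8],[5,-10,13,-16],[8,-15,13,-24],[11,-20,13,-32],[15,-25,13,-40],[19,-30,13,-48]]' 8; python3 -c "
from h import *
print(bot.get_obs()['q'])"
```

```text
time: 2.2
ee_pos: [0.3994, 0.2088, 0.3696]
tcp_rot: [179.9, -0.0, 109.3]
wrist_force: [0.5, 1.2, -0.1]
opening: 0.0799
grasp_force: 0.0
[ 2.75956774e+01 -3.39406499e+00  1.66245663e+01  1.09963040e+02
  4.05421848e-03  9.83431903e+01]
```

```bash
python3 -m inch '[[2,-4,0,10],[4,-8,0,20],[7,-12,0,30],[10,-16,0,40],[13,-20,-2,50],[16,-22,-5,60],[18,-22,-8,70],[20,-22,-10,80]]'; python3 -m inch '[[1,0,0,10],[2,0,0,20],[2,0,0,30],[2,0,0,40],[2,0,0,50],[2,0,0,60],[2,0,0,70],[2,0,0,80]]'
python3 - <<'E'
from h import *
c=cam('wrist'); save(c,'w1.png'); print(c['o'],c['Rw'][:,2],c['fovy'],bot.get_obs()['ee_pos'],bot.get_obs()['tcp_rot'])
Z=dict(ring_top=.078,spanner=.034,spanner_grip=.07,spanner_tips=.012,stand=0,mill=0)
for k,z in Z.items():
        for d in bot.landmark_of(k,c)[:3]: print(k,np.round(d['point']),round(d['score'],2),np.round(ray(c,d['point'],z),4))
E
```

```text
time: 3.2
ee_pos: [0.599, -0.0101, 0.2675]
tcp_rot: [180.0, -0.1, -170.2]
wrist_force: [0.1, -1.2, 0.9]
opening: 0.08
grasp_force: 0.0
time: 4.2
ee_pos: [0.6186, -0.0095, 0.2692]
tcp_rot: [180.0, 0.0, -90.2]
wrist_force: [-0.2, -0.0, 0.5]
opening: 0.0801
grasp_force: 0.0
[ 0.61763139 -0.0844274   0.40398254] [ 0.00181902  0.29590183 -0.95521662] 59.14443799225425 [ 0.61863867 -0.00948206  0.26924013] [ 1.79997461e+02  3.23289335e-04 -8.96925455e+01]
spanner [297. 157.] 0.83 [ 0.6392 -0.02    0.034 ]
spanner_grip [295. 161.] 0.69 [ 0.6388 -0.0224  0.07  ]
spanner_tips [299. 155.] 0.61 [ 0.6385 -0.0186  0.012 ]
stand [296. 148.] 0.85 [ 0.6423 -0.0244  0.    ]
mill [463. 109.] 0.82 [ 0.4559 -0.0672  0.    ]
```

View pics/w1.png

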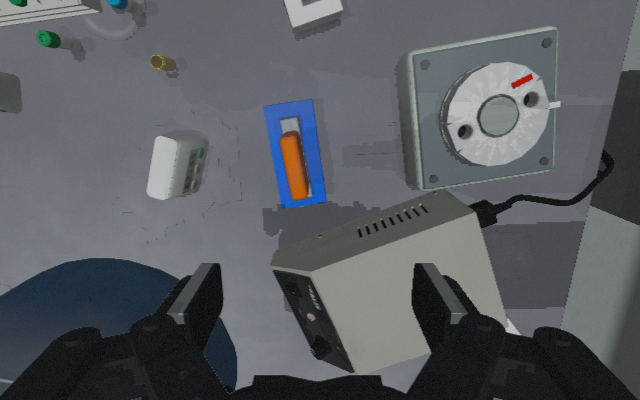

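```bash
cat >> h.py <<'E'
def rect(c,m,z):
    n,l,s,_=cv2.connectedComponentsWithStats(m.astype('uint8')); i=1+np.argmax(s[1:,4]); v,u=np.nonzero(l==i)
    P=np.array([ray(c,p,z)[:2] for p in zip(u,v)])
    r=cv2.minAreaRect((P*1000).astype('float32')); 
    b=cv2.boxPoints(r); e=max((b[1]-b[0],b[2]-b[1]),key=np.linalg.norm)
    return np.round(r[0],1),np.round(r[1],1),round(np.degrees(np.arctan2(e[1],e[0]))%180,1),(u.mean(),v.mean())
E
python3 - <<'E'
from h import *
c=cam('wrist'); h=cv2.cvtColor(c['img'],cv2.COLOR_RGB2HSV); H,S,V=[h[...,i].astype(int) for i in range(3)]
roi=np.zeros(H.shape,bool); roi[90:220,250:340]=1
blue=roi&(H>100)&(H<130)&(S>150); org=roi&(H<20)&(S>150)
blueh=cv2.morphologyEx(blue.astype('uint8'),cv2.MORPH_CLOSE,np.ones((3,3)))
print('stand',rect(c,blueh>0,.034)); print('orange94',rect(c,org,.094)); print('orange70',rect(c,org,.07))
r2=np.zeros(H.shape,bool); r2[60:170,440:555]=1
a=ray(c,(464,132),.078);b=ray(c,(531,99),.078);l=ray(c,(498,116),.08);print(a,b,(a+b)/2,l,np.degrees(np.arctan2(*(a-b)[[1,0]])),np.linalg.norm(a-b))
g=cv2.GaussianBlur(cv2.cvtColor(c['img'],cv2.COLOR_RGB2GRAY),(3,3),0)
n,lab,s,ce=cv2.connectedComponentsWithStats(((g<80)&r2).astype('uint8'))
for i in range(1,n):
    if s[i,4]>25: print(s[i],ce[i],ray(c,ce[i],.078))
t=ray(c,(555,104),.07);print('tab',t, 'red',ray(c,(522,81),.078))
for z in(.06,.09,.12): print('box',ray(c,(272,262),z))
E
```

```text
stand (array([640.3, -21.3]), array([ 50.3, 110. ]), np.float32(98.1), (np.float64(296.0719895287958), np.float64(150.46302356020942)))
orange94 (array([637.9, -20.9]), array([16.4, 58.3]), np.float32(100.2), (np.float64(293.5516587677725), np.float64(167.37725118483414)))
orange70 (array([639.5, -16. ]), array([17.7, 62.8]), np.float32(100.2), (np.float64(293.5516587677725), np.float64(167.37725118483414)))
[ 0.48359809 -0.04933511  0.078     ] [ 0.42743756 -0.07756841  0.078     ] [ 0.45551783 -0.06345176  0.078     ] [ 0.45562235 -0.06333026  0.08      ] 26.68981560962608 0.06285796671506501
[512  73  19  13  82] [520.97560976  78.98780488] [ 0.43900656 -0.09446139  0.078     ]
[440  91  36  73 331] [450.36253776 134.19637462] [ 0.49582212 -0.04749347  0.078     ]
[523  91  14  13 136] [529.88970588  96.97058824] [ 0.42871064 -0.07930714  0.078     ]
[477 102   9  30  58] [480.31034483 116.48275862] [ 0.47047463 -0.06295365  0.078     ]
[458 124  13  12 126] [463.96825397 129.76984127] [ 0.4838515  -0.05133786  0.078     ]
[539 155  10   8  59] [543.44067797 158.94915254] [ 0.40682054 -0.0237273   0.078     ]
tab [ 0.40016637 -0.07277047  0.07      ] red [ 0.43784552 -0.09278689  0.078     ]
box [0.66763853 0.08865978 0.06      ]
box [0.66322149 0.07356694 0.09      ]
box [0.65880445 0.05847411 0.12      ]
```

The wrist picture shows the spanner in the blue stand at (295,160), the ring's lid at (498,116), and holes at (464,131) and (530,98). The grey box's near corner is at (272,262), clear of the gripper. I'll descend and grip.

```bash
python3 -m inch '[[1.0,-0.6,-4,5],[1.9,-1.15,-8,10],[1.9,-1.15,-12,10],[1.9,-1.15,-15,10],[1.9,-1.15,-18,10],[1.9,-1.15,-20.6,10],[1.9,-1.15,-20.6,10],[1.9,-1.15,-20.6,10]]' 6; python3 -m inch '[[0,0,0,0],[0,0,0,0],[0,0,0,0],[0,0,0,0],[0,0,0,0],[0,0,0,0],[0,0,0,0],[0,0,0,0]]' 0.5 60
```

```text
time: 5.6
ee_pos: [0.6381, -0.021, 0.0646]
tcp_rot: [-179.9, -0.0, -80.5]
wrist_force: [0.8, 0.1, 0.4]
opening: 0.0597
grasp_force: 0.0
time: 6.6
ee_pos: [0.638, -0.021, 0.0641]
tcp_rot: [-179.9, -0.0, -80.5]
wrist_force: [0.2, 0.5, 5.9]
opening: 0.0154
grasp_force: 59.5
```

```bash
python3 -m inch '[[0,0,3,0],[0,0,8,0],[0,0,13,0],[-4,-1,14,-10],[-8,-2,14,-20],[-12,-3,14,-30],[-16,-4,14,-40],[-18.2,-4.3,14,-50]]'; python3 -m inch '[[0,0,-2,-10],[0,0,-2,-20],[0,0,-2,-22.5],[0,0,-2,-22.5],[0,0,-2,-22.5],[0,0,-2,-22.5],[0,0,-2,-22.5],[0,0,-2,-22.5]]'
python3 - <<'E'
from h import *
for n in('wrist','top','side'):
  c=cam(n); save(c,n+'2.png'); print(n)
  for k,z in dict(ring_top=.078,spanner_tips=.13,spanner=.152).items():
    for d in bot.landmark_of(k,c)[:2]: print(k,np.round(d['point']),round(d['score'],2),np.round(ray(c,d['point'],z),4))
print(bot.get_obs()['ee_pos'])
E
```

```text
time: 7.6
ee_pos: [0.4537, -0.0644, 0.2031]
tcp_rot: [180.0, -0.0, -130.9]
wrist_force: [0.9, -0.5, -2.4]
opening: 0.0153
grasp_force: 59.4
time: 8.6
ee_pos: [0.4556, -0.064, 0.1833]
tcp_rot: [-180.0, -0.0, -153.0]
wrist_force: [0.5, 0.5, -3.4]
opening: 0.0157
grasp_force: 59.4
wrist
spanner_tips [65. 49.] 0.71 [ 0.4255 -0.2178  0.13  ]
spanner [318. 248.] 0.74 [ 0.4551 -0.0623  0.152 ]
spanner [ 52. 350.] 0.32 [ 0.58   -0.1682  0.152 ]
top
ring_top [414. 259.] 0.41 [ 0.4071 -0.2738  0.078 ]
spanner [414. 238.] 0.36 [ 0.4575 -0.2626  0.152 ]
side
ring_top [280. 169.] 0.7 [ 0.4689 -0.0606  0.078 ]
spanner_tips [277. 153.] 0.79 [ 0.454  -0.0636  0.13  ]
spanner [278. 147.] 0.69 [ 0.4537 -0.0594  0.152 ]
[ 0.4556084  -0.06401257  0.18327989]
```

View pics/wrist2.png

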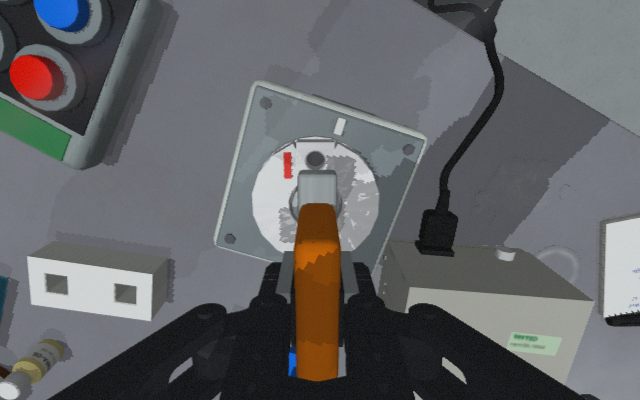

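```bash
cat > rectify.py <<'E'
from h import *
c=cam('wrist'); M=np.array(c['mount'])
def pose(e,r):
    T=np.eye(4);T[:3,:3]=Ro.from_euler('xyz',r,degrees=True).as_matrix();T[:3,3]=e;T=T@M;d=dict(c);d['Rw']=T[:3,:3];d['o']=T[:3,3];return d
c1=pose([.61863867,-.00948206,.26924013],[180,0,-89.6925455]);c1['img']=cv2.imread('pics/w1.png')[:,:,::-1]
out=[]
for d in(c1,c):
    C=np.array([.456,-.064]);s=4.0  # px/mm ; up=+x,right=-y
    q=np.array([[-.05,-.05],[-.05,.05],[.05,.05],[.05,-.05]],'float32')
    src=np.array([proj(d,[*(C+p),.078]) for p in q],'float32'); dst=np.array([[200-p[1]*4000,200-p[0]*4000] for p in q],'float32')
    I=cv2.warpPerspective(d['img'][:,:,::-1],cv2.getPerspectiveTransform(src,dst),(400,400),flags=cv2.INTER_CUBIC)
    g=cv2.GaussianBlur(cv2.cvtColor(I,cv2.COLOR_BGR2GRAY),(9,9),0).astype(float)
    # ring edge along rays: strongest bright->dark step near r=46
    P=[]
    for a in np.arange(0,2*np.pi,.05):
        r=np.arange(160,199,.5); pr=cv2.remap(g.astype('float32'),(200+r*np.cos(a)).astype('float32')[None],(200+r*np.sin(a)).astype('float32')[None],1)[0]
        k=np.argmin(np.gradient(pr)); 
        if np.gradient(pr)[k]<-2: P.append([200+r[k]*np.cos(a),200+r[k]*np.sin(a)])
    P=np.array(P)
    from scipy.optimize import least_squares
    f=least_squares(lambda x:np.hypot(*(P-x).T)-184,[200,200],loss='soft_l1',f_scale=3).x
    print(len(P),f,'centre',C+[-(f[1]-200)/4000,-(f[0]-200)/4000])
    I=I.copy();cv2.circle(I,tuple(int(v) for v in f),184,(0,0,255),1);cv2.circle(I,(200,200),2,(0,255,0),-1);out.append(I)
cv2.imwrite('pics/rect.png',np.hstack(out))
E
python3 rectify.py
```

```text
125 [211.72209148 200.73978548] centre [ 0.45581505 -0.06693052]
111 [202.3272305  201.71554896] centre [ 0.45557111 -0.06458181]
```

View pics/rect.png

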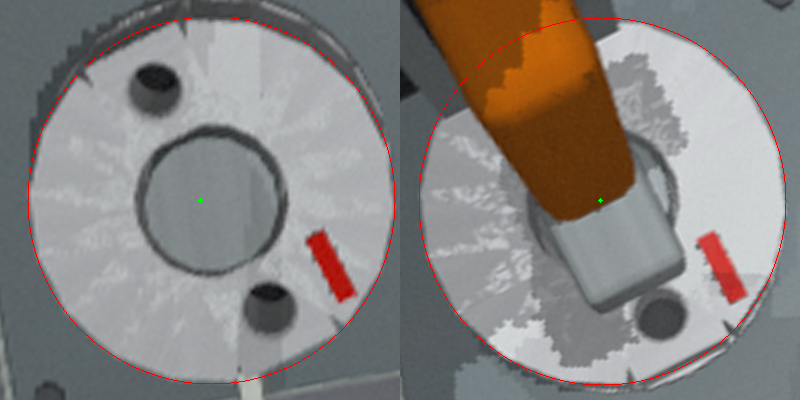

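```bash
cat > ov.py <<'E'
from h import *
c=cam('wrist'); o=bot.get_obs(); e=np.array(o['ee_pos']); y=np.radians(o['tcp_rot'][2]); X=np.array([np.cos(y),np.sin(y),0]);Y=np.array([-np.sin(y),np.cos(y),0]);Z=np.array([0,0,1.])
I=cv2.resize(c['img'][60:300,200:440,::-1],None,fx=2.5,fy=2.5,interpolation=2).copy()
def poly(P,col): cv2.polylines(I,[np.array([(proj(c,p)-[200,60]+.5)*2.5 for p in P]).round().astype(int)],True,col,1)
for z,a,b,col in((-.018,.042,.009,(0,255,0)),(-.030,.042,.009,(255,255,0)),(.030,.03,.008,(0,255,255))):
    poly([e+X*s*a+Y*t*b+Z*z for s,t in((1,1),(1,-1),(-1,-1),(-1,1))],col)
C=np.array([.4550,-.0646,.078]); a=np.radians(28)
for s in(1,-1):
    h=C+s*.031*np.array([np.cos(a),np.sin(a),0]); poly([h+.0065*np.array([np.cos(t),np.sin(t),0]) for t in np.arange(0,6.3,.2)],(0,0,255))
poly([C+.046*np.array([np.cos(t),np.sin(t),0]) for t in np.arange(0,6.3,.05)],(0,0,255))
cv2.imwrite('pics/ov.png',I); print(e,o['tcp_rot'])
E
python3 ov.py
```

```text
[ 0.45561862 -0.06398805  0.18330128] [-1.79998384e+02  3.77426100e-03 -1.53006031e+02]
```

View pics/ov.png

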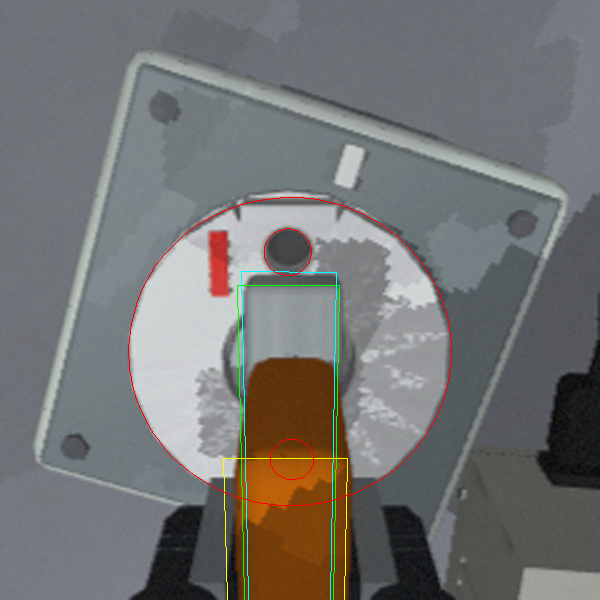

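The overlay agrees to within about 1 mm: ring hole at (289,250) of the crop, bar end at (292,277), and the spanner centred in the jaws. I'll line up and descend until the tips are just past the ring's face.

```bash
python3 -m inch '[[-0.06,-0.1,-1,1],[-0.06,-0.1,-2,1],[-0.06,-0.1,-3,1],[-0.06,-0.1,-4,1],[-0.06,-0.1,-4.8,1],[-0.06,-0.1,-5.1,1],[-0.06,-0.1,-5.4,1],[-0.06,-0.1,-5.6,1]]'
python3 - <<'E'
from h import *
o=bot.get_obs();print(o['ee_pos'],o['wrist_force'],o['torque'])
c=cam('wrist');I=cv2.resize(c['img'][60:300,200:440,::-1],None,fx=2.5,fy=2.5,interpolation=2);cv2.imwrite('pics/e1.png',I)
E
```

```text
time: 10.3
ee_pos: [0.4552, -0.065, 0.1274]
tcp_rot: [-180.0, 0.0, -152.0]
wrist_force: [-0.1, 1.1, -1.6]
opening: 0.0153
grasp_force: 59.4
[ 0.4551528  -0.0650074   0.12737538] [-0.13808479  1.1088838  -1.55254899] [-0.01874819 -0.0223746  -0.00771498]
```

View pics/e1.png

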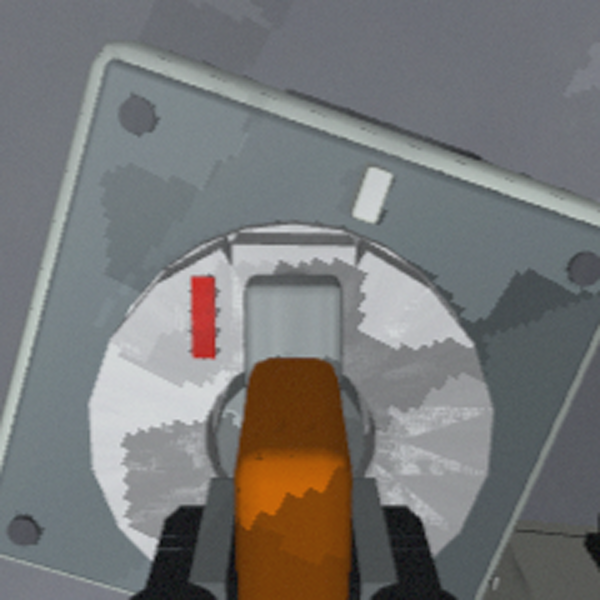

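No contact force, and the bar is centred on the lid (columns 293 against 291). I'll go on down.

```bash
python3 -m inch '[[0,0,-0.2,0],[0,0,-0.4,0],[0,0,-0.6,0],[0,0,-0.7,0],[0,0,-0.8,0],[0,0,-0.9,0],[0,0,-1.0,0],[0,0,-1.0,0]]'; python3 -c "
from h import *
o=bot.get_obs();print(o['ee_pos'],o['wrist_force'],o['torque'])"
```

```text
time: 11.35
ee_pos: [0.455, -0.065, 0.1172]
tcp_rot: [180.0, -0.0, -152.0]
wrist_force: [-0.2, -0.3, -2.0]
opening: 0.0152
grasp_force: 59.4
[ 0.45497844 -0.06497329  0.11720027] [-0.21402882 -0.33795798 -2.03524946] [ 0.01435263  0.02819945 -0.05238073]
```

```bash
python3 -m inch '[[0,0,0,-5],[0,0,0,-11],[0,0,0,-17],[0,0,0,-23],[0,0,0,-29],[0,0,0,-35],[0,0,0,-41],[0,0,0,-47]]'; python3 -c "
from h import *
o=bot.get_obs();print(o['ee_pos'],o['wrist_force'],o['torque'])"
```

```text
time: 12.35
ee_pos: [0.4551, -0.065, 0.1173]
tcp_rot: [180.0, 0.0, 160.8]
wrist_force: [-0.8, -0.6, -1.2]
opening: 0.0151
grasp_force: 59.3
[ 0.45510462 -0.06500747  0.11731809] [-0.77980254 -0.62361527 -1.22676574] [ 0.07432043 -0.07579273  0.12095601]
```

```bash
python3 -m inch '[[0,0,0,-2],[0,0,0,-4],[0,0,0,-6],[0,0,0,-7],[0,0,0,-8],[0,0,0,-8.5],[0,0,0,-9],[0,0,0,-9]]'; python3 -c "
from h import *
o=bot.get_obs();print(o['ee_pos'],o['wrist_force'],o['torque'])"
```

```text
time: 13.35
ee_pos: [0.4551, -0.065, 0.1173]
tcp_rot: [180.0, 0.0, 152.0]
wrist_force: [1.2, 1.7, -1.8]
opening: 0.0154
grasp_force: 59.4
[ 0.45506116 -0.06497187  0.11733107] [ 1.17351419  1.67421738 -1.83604924] [ 0.36242515 -0.3629441   0.09590429]
```

```bash
python3 -m inch '[[0,0,0,-0.5],[0,0,0,-1],[0,0,0,-1.5],[0,0,0,-2],[0,0,0,-2.5],[0,0,0,-3],[0,0,0,-3],[0,0,0,-3]]'
python3 - <<'E'
from h import *
o=bot.get_obs();print(o['ee_pos'],o['wrist_force'],o['torque'])
c=cam('wrist');I=cv2.resize(c['img'][60:300,200:440,::-1],None,fx=2.5,fy=2.5,interpolation=2);cv2.imwrite('pics/e2.png',I)
E
```

```text
time: 14.35
ee_pos: [0.4551, -0.0649, 0.1173]
tcp_rot: [180.0, 0.0, 149.0]
wrist_force: [2.8, 2.1, -0.4]
opening: 0.0153
grasp_force: 60.4
[ 0.45508933 -0.06494618  0.11733825] [ 2.79434719  2.09996908 -0.44634101] [ 0.69042168 -0.66474406  0.97724187]
```

View pics/e2.png

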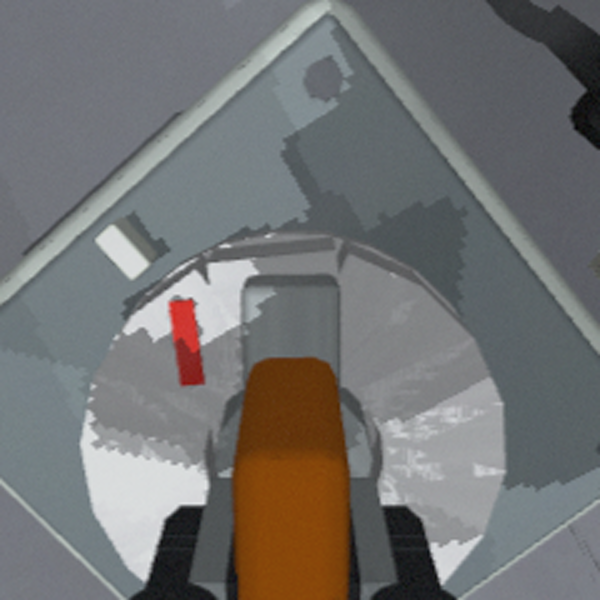

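Run:
```python
from h import *
c=cam('wrist'); h=cv2.cvtColor(c['img'],cv2.COLOR_RGB2HSV).astype(int); m=((h[...,0]<6)|(h[...,0]>174))&(h[...,1]>150)
m[:, :250]=0; m[:,300:]=0; m[:160]=0; m[240:]=0
v,u=np.nonzero(m); P=np.array([ray(c,p,.078)[:2] for p in zip(u,v)]); k=P.mean(0)
C=np.array([.4551,-.065]); ang=lambda d:np.degrees(np.arctan2(d[1],d[0]))
print(len(P),k,np.linalg.norm(k-C),'mark',ang(k-C))
px=lambda a,b:(200+a/2.5,60+b/2.5)
for z in(.06,.07,.078): t=ray(c,px(122,250),z)[:2]; print('tab',z,t,ang(t-C))
e=[ray(c,px(*q),.056)[:2] for q in((325,3),(0,288),(598,348))]; print('edges',ang(e[1]-e[0]),ang(e[2]-e[0]))
```

```text
294 [ 0.42180815 -0.07004789] 0.03367236857544354 mark -171.37817522726468
tab 0.06 [ 0.40038314 -0.07533919] -169.29966187247894
tab 0.07 [ 0.39979758 -0.0727048 ] -172.06853788760338
tab 0.078 [ 0.39932912 -0.07059729] -174.26886185551518
edges -81.493918812282 9.75677767575308
```

The ring is at its stop: torque has risen to about 1 N m and the mark lies within 1° of the tab. I'll ease back, lift, and return to the stand.

```bash
python3 -m inch '[[0,0,0,2],[0,0,0,3.5],[0,0,0.7,3.5],[0,0,1.5,3.5],[0,0,3,3.5],[0,0,5,3.5],[0,0,7.5,3.5],[0,0,9,3.5]]'; python3 -m inch '[[2,0.5,0,-8],[5,1,0,-17],[8,2,0,-26],[11,3,0,-35],[14,3.5,0,-44],[17,4,0,-53.5],[18.4,4.4,-1,-53.5],[18.4,4.4,-2,-53.5]]'
python3 - <<'E'
from h import *
o=bot.get_obs();print(o['ee_pos'],o['wrist_force'],o['torque'])
c=cam('wrist');save(c,'s1.png')
h=cv2.cvtColor(c['img'],cv2.COLOR_RGB2HSV).astype(int); b=(h[...,0]>100)&(h[...,0]<130)&(h[...,1]>150)
print(rect(c,b,.034))
E
```

```text
time: 15.45
ee_pos: [0.4554, -0.0651, 0.2094]
tcp_rot: [180.0, 0.1, 152.5]
wrist_force: [0.4, 0.9, -2.2]
opening: 0.0154
grasp_force: 59.4
time: 16.45
ee_pos: [0.6391, -0.0208, 0.1858]
tcp_rot: [-179.9, -0.0, 99.2]
wrist_force: [0.2, -0.3, -1.3]
opening: 0.0152
grasp_force: 59.4
[ 0.63911956 -0.02077076  0.18580721] [ 0.1704125  -0.27743892 -1.31853737] [ 0.00792037 -0.01841313 -0.02748871]
(array([640.5, -20.1]), array([ 49.3, 111.8]), np.float32(97.9), (np.float64(320.85930790603686), np.float64(165.63020964890123)))
```

View pics/s1.png

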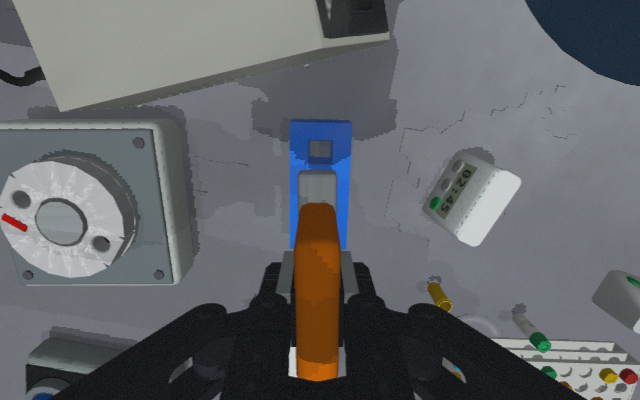

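The wrist view shows the ring's mark pointing at the tab (15,222), and the spanner above the blue stand with its far socket at (320,152). I'll lower it in.

```bash
python3 -m inch '[[0.1,0,-2.5,-1],[0.1,0,-5,-1],[0.1,0,-7,-1],[0.1,0,-8.5,-1],[0.1,0,-10,-1],[0.1,0,-11,-1],[0.1,0,-11.8,-1],[0.1,0,-12.1,-1]]'; python3 -c "
from h import *
o=bot.get_obs();print(o['ee_pos'],o['wrist_force'],o['torque'])"
```

```text
time: 17.5
ee_pos: [0.6399, -0.021, 0.0659]
tcp_rot: [-180.0, -0.0, 98.0]
wrist_force: [-0.7, -0.5, -1.7]
opening: 0.0153
grasp_force: 59.5
[ 0.63994896 -0.02097863  0.0659119 ] [-0.67796122 -0.54879537 -1.7345322 ] [ 0.01818798  0.03555245 -0.02871672]
```

```bash
python3 -m inch '[[0,0,-0.1,0],[0,0,-0.2,0],[0,0,-0.2,0],[0,0,-0.2,0],[0,0,-0.2,0],[0,0,-0.2,0],[0,0,-0.2,0],[0,0,-0.2,0]]'; python3 -m inch '[[0,0,0,0],[0,0,0,0],[0,0,0,0],[0,0,0,0],[0,0,3,0],[0,0,6,0],[0,0,10,0],[0,0,14,0]]' 5;  python3 - <<'E'
from h import *
c=cam('wrist');save(c,'s2.png'); print(bot.get_obs()['ee_pos'])
h=cv2.cvtColor(c['img'],cv2.COLOR_RGB2HSV).astype(int); b=(h[...,0]>100)&(h[...,0]<130)&(h[...,1]>150)
print(rect(c,b,.034)); m=(h[...,0]<20)&(h[...,1]>150); m[300:]=0; print(rect(c,m,.094))
for k,z in dict(spanner=.034,spanner_grip=.07,stand=0).items():
    for d in bot.landmark_of(k,c)[:1]: print(k,round(d['score'],2),ray(c,d['point'],z))
E
```

```text
time: 18.5
ee_pos: [0.64, -0.021, 0.0643]
tcp_rot: [180.0, 0.0, 98.0]
wrist_force: [-0.2, 0.7, -0.8]
opening: 0.0155
grasp_force: 59.5
time: 19.5
ee_pos: [0.6398, -0.021, 0.2055]
tcp_rot: [-180.0, 0.0, 98.0]
wrist_force: [0.4, 0.0, -0.2]
opening: 0.0497
grasp_force: 0.0
[ 0.64097059 -0.0210246   0.21161903]
(array([640.2, -20.2]), array([ 49.8, 111. ]), np.float32(98.0), (np.float64(318.2747102931152), np.float64(174.4830720290843)))
(array([639.4, -20.1]), array([14.7, 56.7]), np.float32(98.5), (np.float64(317.4279891304348), np.float64(200.20923913043478)))
spanner 0.79 [ 0.63941524 -0.02035807  0.034     ]
spanner_grip 0.94 [ 0.63926415 -0.02124417  0.07      ]
stand 0.98 [ 0.63413628 -0.20645521  0.        ]
```

View pics/s2.png

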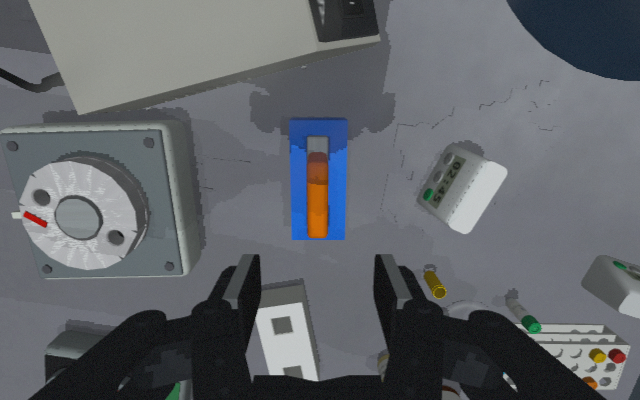

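The spanner stands in the stand, released (handle at (317,200), bar along the block). Next is the control unit.

```bash
python3 -m inch '[[-2.5,-3.5,1,0],[-5,-7,2,0],[-7.5,-10.5,2,0],[-10,-14,2,0],[-13,-18,2,0],[-16,-22,2,0],[-19,-26,2,0],[-20,-28,2,0]]' 0
python3 - <<'E'
from h import *
c=cam('wrist');save(c,'k1.png'); print(bot.get_obs()['ee_pos'],bot.get_obs()['opening'])
h=cv2.cvtColor(c['img'],cv2.COLOR_RGB2HSV).astype(int)
for n,lo,hi in(('blue',100,125),('yellow',22,35),('green',55,90),('red',-1,7)):
    m=(h[...,0]>lo)&(h[...,0]<hi)&(h[...,1]>130)&(h[...,2]>60)
    N,l,s,ce=cv2.connectedComponentsWithStats(m.astype('uint8'))
    for i in np.argsort(-s[1:,4])[:2]+1: print(n,s[i],ce[i].round(),ray(c,ce[i],.064).round(4))
    for d in bot.landmark_of('key_%s_top'%n,c)[:2]: print('   net',round(d['score'],2),np.round(d['point']),ray(c,d['point'],.065).round(4))
E
```

```text
time: 20.7
ee_pos: [0.438, -0.3024, 0.2229]
tcp_rot: [-179.9, -0.1, 97.9]
wrist_force: [1.0, 0.7, 0.5]
opening: 0.0001
grasp_force: 0.0
[ 0.43760191 -0.30373583  0.22269864] -0.00026117866067409967
blue [279 129  34  36 975] [295. 147.] [ 0.4151 -0.2713  0.064 ]
blue [563 197   1   1   1] [563. 197.] [ 0.6504 -0.2827  0.064 ]
   net 0.84 [295. 148.] [ 0.4152 -0.2724  0.065 ]
   net 0.72 [586. 227.] [ 0.6798 -0.3065  0.065 ]
yellow [ 579  216   61   55 2201] [613. 242.] [ 0.7098 -0.3176  0.064 ]
yellow [326 198  33  35 896] [342. 215.] [ 0.4627 -0.3256  0.064 ]
   net 0.7 [340. 217.] [ 0.4612 -0.3268  0.065 ]
green [268 187  33  35 874] [285. 204.] [ 0.4117 -0.3224  0.064 ]
green [388 231   8  11  18] [392. 236.] [ 0.5107 -0.3392  0.064 ]
   net 0.64 [278. 208.] [ 0.4065 -0.3267  0.065 ]
red [339 142  34  35 943] [356. 159.] [ 0.4664 -0.2748  0.064 ]
   net 0.75 [356. 159.] [ 0.4668 -0.2746  0.065 ]
```

View pics/k1.png

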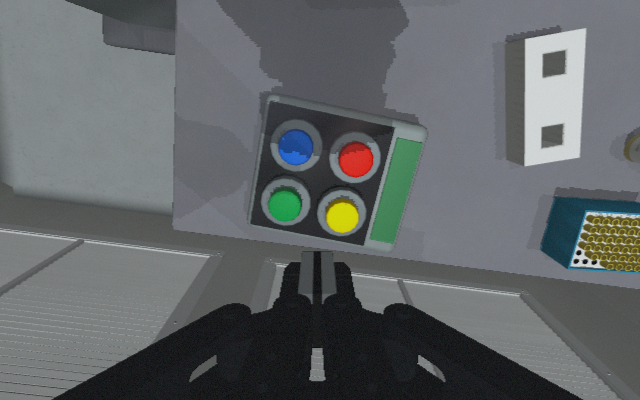

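The picture shows keys blue (295,147), red (356,159), green (285,204) and yellow (342,215), matching the top view. I'll move over blue with the fingers shut.

```bash
python3 -m inch '[[-1.2,1.5,-2,0],[-2.4,3,-5,0],[-2.4,3,-8,0],[-2.4,3,-11,0],[-2.4,3,-13,0],[-2.4,3,-14,0],[-2.4,3,-14,0],[-2.4,3,-14,0]]'; python3 -c "
from h import *
o=bot.get_obs();print(o['ee_pos'],o['wrist_force'])"
```

```text
time: 21.95
ee_pos: [0.4165, -0.271, 0.0852]
tcp_rot: [179.9, 0.0, 98.0]
wrist_force: [0.1, 0.1, 0.2]
opening: 0.0001
grasp_force: 0.0
[ 0.41653425 -0.27103202  0.08515311] [0.07242344 0.06092847 0.22767044]
```

```bash
python3 -m inch '[[0,0,-0.6,0],[0,0,-1.0,0],[0,0,-1.3,0],[0,0,-1.6,0],[0,0,-1.8,0],[0,0,-1.9,0],[0,0,-1.9,0],[0,0,-1.9,0]]'
```

```text
time: 22.95
ee_pos: [0.416, -0.2711, 0.0655]
tcp_rot: [180.0, 0.0, 98.0]
wrist_force: [-0.9, 0.5, 4.2]
opening: -0.0002
grasp_force: 2.1
```

```bash
python3 -m inch '[[0,0,-0.05,0],[0,0,-0.05,0],[0,0,1.2,0],[0,0,2.4,0],[0,0,3,0],[2.4,-2.7,3,0],[4.7,-5.5,3,0],[4.7,-5.5,2,0]]'; python3 -m inch '[[0,0,-0.7,0],[0,0,-1.2,0],[0,0,-1.5,0],[0,0,-1.8,0],[0,0,-2.0,0],[0,0,-2.05,0],[0,0,-2.05,0],[0,0,-2.05,0]]'
```

```text
time: 23.95
ee_pos: [0.4642, -0.3274, 0.0852]
tcp_rot: [180.0, 0.0, 98.0]
wrist_force: [-1.6, 0.2, -0.4]
opening: 0.0004
grasp_force: 0.0
time: 24.95
ee_pos: [0.463, -0.3259, 0.0651]
tcp_rot: [180.0, -0.0, 98.0]
wrist_force: [-3.2, 2.5, 6.2]
opening: -0.0
grasp_force: 2.7
```

Yellow is fully down. Now green at (0.4117, -0.3224).

```bash
python3 -m inch '[[0,0,1.2,0],[0,0,2.4,0],[0,0,3,0],[-2.5,0.2,3,0],[-5.1,0.35,3,0],[-5.1,0.35,2.5,0],[-5.1,0.35,2,0],[-5.1,0.35,2,0]]'; python3 -m inch '[[0,0,-0.7,0],[0,0,-1.2,0],[0,0,-1.5,0],[0,0,-1.8,0],[0,0,-2.0,0],[0,0,-2.05,0],[0,0,-2.05,0],[0,0,-2.05,0]]'
```

```text
time: 25.95
ee_pos: [0.4123, -0.3223, 0.0841]
tcp_rot: [-180.0, -0.0, 98.0]
wrist_force: [0.9, 0.1, -0.5]
opening: -0.0002
grasp_force: 0.0
time: 26.95
ee_pos: [0.4122, -0.3225, 0.065]
tcp_rot: [180.0, 0.0, 98.0]
wrist_force: [-1.3, 3.0, 7.9]
opening: 0.0
grasp_force: 3.8
```

```bash
python3 -m inch '[[0,0,1.2,0],[0,0,2.4,0],[0,0,4,0],[0,0,7,0],[0,0,10,0],[0,0,12,0],[0,0,12,0],[0,0,12,0]]'
python3 - <<'E'
from h import *
for n in('top','side'):
    c=cam(n)
    for k,z in dict(spanner=.034,spanner_grip=.07).items():
        for d in bot.landmark_of(k,c)[:1]: print(n,k,round(d['score'],2),ray(c,d['point'],z))
print(bot.get_obs()['wrist_force']); print(bot.job_done())
E
```

```text
time: 27.95
ee_pos: [0.4118, -0.3224, 0.1836]
tcp_rot: [-180.0, -0.0, 98.0]
wrist_force: [0.2, 0.6, -0.1]
opening: 0.0001
grasp_force: 0.0
top spanner 0.72 [ 0.63371436 -0.01571457  0.034     ]
top spanner_grip 0.56 [ 0.63795206 -0.01705632  0.07      ]
side spanner 0.61 [ 0.63138063 -0.01551582  0.034     ]
side spanner_grip 0.58 [ 0.64315484 -0.02786793  0.07      ]
[0.27855667 0.58931526 0.28843783]
the job is handed in; nothing more can be done
None
```

The job is handed in, with no verdict returned: the spanner turned the ring to its stop and is back in its blue stand, and blue, yellow and green were then pressed in that order, done at about 28 s of the 64 s allowed.

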